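# Weigh two reagent bottles in their carrier on a spring scale

## Robot

A 7-joint arm with a two-finger parallel gripper is mounted at the origin on a cart in front of the work surface, level with it; the furniture and walls round the work are solid. World frame = base frame: x ahead of the robot, y to its left, z up, the work surface at z = 0. Lengths are in mm, angles in rad, forces in N, time in s.
With the tool pointing down it reaches from about 400 to 875 mm from the base axis. Payload 4.4 kg.
Tool frame: the origin (TCP) lies midway between the tips of the shut fingers; the grasp point (between the pads) lies 19 mm behind it (ctrl.grip_point_offset is the distance from the TCP to the grasp point, in mm); z points along the fingers, y is the direction in which the jaws open and shut (so a half turn about z gives the same grasp; the last joint's range is limited). The gripper opens to 85 mm and grips with 20 to 120 N. Pads are 22 mm wide; open, the fingers measure 114 mm over their backs; the gripper's body (76 mm by 85 mm) begins 54 mm behind the grasp point. The pads swing forward as they close: fully open they stand 13 mm farther back than shut.
Start: joints at [-1.27, 0.628, 0.038, 1.517, -0.027, 0.996, -0.02], TCP at [233.087, 606.785, 231.313] pointing down, gripper open.
Joint ranges: [-3.06, 3.06], [-0.37, 2.12], [-1.25, 1.32], [0.18, 2.47], [-1.1, 4.24], [0.23, 1.98], [-2.94, 2.94]. Speed limits (rad/s): [2.57, 2.57, 3.14, 3.14, 3.14, 3.14, 3.14].

## Interface

Orientations are given as [roll, pitch, yaw] about the fixed x, y, z axes, in that order (R = Rz(yaw) Ry(pitch) Rx(roll)).
In Python, from cell import ctrl, imaging, models gives the robot as it stands. The module is installed in compiled form; this text tells all that it offers.
- The arm moves only by the tool drive_tool, never from a script. Its argument "deltas" is text: rows parted by semicolons, each of 5 numbers parted by spaces: the shift along the tool's x, y, z in m, then the turn about the tool's z in degrees, then the finger opening in m, from 0 to 0.0854. A call has 1 to 12 rows; each row is the pose to reach, as a shift and turn from the pose commanded when the call began, along the tool's axes at that moment; what a row does not reach only later rows make up. A row lasts 1/8 s, in which the tool goes at most 62.5 mm and 10.7 degrees, less where a joint would pass 70% of its speed; a pose out of reach is approached as far as the arm can. A call with a gripper value outside its range is refused whole. The fingers move at their own pace and stop on an object; the grip force is fixed at half the most. Time passes only in rows, so rows that repeat a pose let the fingers close. It gives the time, the measured TCP pose, the force and the opening at its end, in the units of the state.
- ctrl.read_state(): the state, without advancing time (a new reading comes with each control period).
- imaging.get_image(name): name is "side" or "top"; returns a dict with "color" (384x512x3 uint8, red, green, blue), "range_z" (384x512 float32, mm along the optical axis (not along the pixel's ray), 0 where there is no reading), "vfov" (degrees; the focal length in pixels is half the picture's height over the tangent of half this angle, whatever the lens; pixels are square), "cx", "cy" (the principal point, pixels), "extrinsics" (4x4, takes a point from camera to world coordinates). Camera axes: x right, y down, z forward; pixel columns grow to the right and rows downward; lengths in mm; the calibration is good to about 2 mm. A picture is of the moment at which its call begins.
- ctrl.finish_job(): hands the job in, once; it reports no verdict.
Trained networks look in a picture, given as the dict that the camera call returned (one of the last four; its "shot" number tells which), for a name from the list of things; names that differ only in an ending like _2 or _b are one class to them, and where a whole thing is asked for, a point or a joint stands for the part that bears it (a point fixed in the world has none). Each returns a list of dicts, best first, with "score" (0 to 1); they miss things now and then, are a little off and sometimes report something else, mostly with a low value. They report only what shows in the picture. A call takes as long as a camera call. They do not tell look-alikes from the thing itself.
- models.spot_in(picture, thing): "point" ([column, row] in pixels, amid what is visible of it).
- models.landmark_of(picture, thing): "point" ([column, row] in pixels: a listed point, or the origin of a listed thing).
The state is a dict: "clock": time; "qpos": joint angles; "qd": joint speeds; "tau": joint torques, N m; "eef_pos": TCP position; "tool_rot": TCP orientation; "force": force on the tool from outside, world axes, zero at the start; "torque": the same for the moment, N m; "width": finger opening in mm.
Only numpy, scipy, OpenCV 4.12 (cv2) and the standard library are available. Lean on these libraries where they do the work, as an engineer would, in place of code of your own. Each camera call takes 0.05 s, during which the arm holds its last target.

## Task

Weigh the pair of brown bottles: stand the loose one in the empty cup of the two-bottle carrier, beside its twin, then lift the carrier by the grip on its bow and hang the bow on the hook of the spring scale. Ease the load down, taking five to ten seconds over it, and let go only when the spring carries just all of it, so that the pointer never jumps; never press or knock the hook hard or drive the pointer to its bottom stop. Leave the carrier hanging free and still with both bottles in it, and leave everything else on the bench where it stands.

Things in the scene. Friction and masses are not known exactly. Their poses are not given: they have to be found in the camera images.
- loose_center (a point): Centre (half-way up, 42 mm over its foot) of the loose brown reagent bottle with a black screw cap: body 47 mm in diameter up to 71 mm, cap 29 mm in diameter above that, 85 mm tall in all, about 0.12 kg. It stands upright on the bench; grasp it round the body.
- twin_center (a point): Centre (half-way up) of the identical brown bottle that already stands in the other cup of the carrier.
- carrier: Two-bottle carrier, 0.1 to 0.58 kg. Origin: centre of underside. Base plate 62 (x) by 196 (y) by 4 mm; two cups (inside diameter 51, floor 4, flared rim 36 mm up) at y +66 mm (empty) and -66 mm (holds the twin). Between them a bow of 7 mm wire in the y-z plane: uprights at y -22 and +22 mm to z 132, then sloping to a middle peak with a grip block on it. The window under it is open along x.
- carrier_grip (a point): Centre of the black grip block on top of the carrier's bow: 18 (x) by 22 (y) by 42 mm high, 184 mm above the carrier's underside, upright sides; axes as the carrier's.
- bow_peak (a point): Point 142.5 mm above the carrier's underside on its middle line, 41.5 mm under carrier_grip: the hook bar's centre line lies here when the bow's peak rests on the hook.
- well_empty (a point): Point on the axis of the empty cup (carrier y = +66 mm) where a seated bottle's centre lies, 46.5 mm above the carrier's underside.
- well_full (a point): The same point for the twin's cup (carrier y = -66 mm).
- scale: Spring scale fixed on the bench: base plate 165 by 130 mm, white column 50 (x) by 88 (y) mm, 0.33 m tall, with a graduated strip on the face that looks to its -x. Origin: centre of its underside; z up. Its hook, an 8 mm steel bar, reaches 130 mm out of that face along -x; the face lies 25 mm in front of the origin.
- hook_seat (a point): Centre line of the 8 mm hook bar at the bottom of the hook's shallow valley: 120 mm in front (-x) of the scale's origin, 262 mm above the bench unloaded; moves with the pointer, axes as the scale's. Towards -x the bar rises to a round tip 31 mm out, its top 24 mm above this point; towards +x it rises 14 mm within 56 mm and runs on to the column. Open above.
- pointer (a joint): Travel of hook and pointer down the column in m: 0 unloaded, grows downward, bottom stop at 0.105. Sprung at 88 N/m and only lightly damped: let go early or late, it springs to its balance. The loaded carrier weighs 2.9 to 8.5 N (not known beforehand), so that it settles at 0.033 to 0.097.
- beaker: Bystander: empty glass beaker, 54 mm across, 68 mm tall. Origin under its centre.
- white_bottle: Bystander: white reagent bottle, 51 mm in diameter, 95 mm tall. Origin under its centre.
- petri_dish: Bystander: closed petri dish, 60 mm across, 15 mm high. Origin under its centre.
- marker: Bystander: black felt marker lying on the bench, 144 mm long, 15 mm thick. Origin under its centre.
- thermal_cycler: Fixed bench machine (black, sloping front) between the left part of the bench and the scale, not part of the job: 430 (x) by 350 (y) mm, 210 mm tall at its front half, 291 mm at the lid on its rear half. Origin: centre of its underside. Carry things over or round it.
There are look-alikes about, which are no part of the job. What is shaped like the part that bears twin_center but pink or purple is not meant. Leave any pink look-alike of the part that bears loose_center alone.

How it is judged (in metres and radians):
On the way, in this order (a step that is already met when the one before it is completed fails the run):
1. the loose bottle stands in the empty cup of the carrier on the bench, let go (distance between loose_center and well_empty below 0.008 m and distance between the grasp point and loose_center above 0.05 m and height (world z) of carrier below 0.004 m), for 0.2 s.
2. the carrier is off the bench with its bow's peak on the hook and the hook takes load (distance between bow_peak and hook_seat below 0.014 m and contact force between carrier and scale above 0.5 N and height (world z) of carrier above 0.01 m), for 0.1 s.
At the end, for the whole second after the job is handed in: The carrier hangs on the hook (bow peak within 12 mm of the hook seat), upright within 0.17 rad, clear of the bench, under 0.03 m/s; both bottles in their cups (within 8 mm); the spring carries the load, pointer past 0.03 m and at rest (under 0.01 m/s) (distance between bow_peak and hook_seat below 0.012 m and contact force between carrier and scale above 2 N and height (world z) of carrier above 0.008 m and angle between carrier's own z axis and vertical below 0.17 rad and distance between loose_center and well_empty below 0.008 m and distance between twin_center and well_full below 0.008 m and value of joint pointer above 0.03 m and velocity of joint pointer between -0.01 and 0.01 m/s and linear speed of carrier below 0.03 m/s); the robot touches nothing.
It fails at once if the pointer jumps: it moves faster than 0.05 m/s, down or up (velocity of joint pointer above 0.05 m/s or velocity of joint pointer below -0.05 m/s).
It fails at once if the pointer is driven to its bottom stop (beyond 0.102 m) (value of joint pointer above 0.102 m).
It fails at once if the scale or its hook is pressed or knocked with more than 20 N (contact force between scale and anything else above 20 N).
It fails at once if a bystander (beaker, white bottle, petri dish, marker) is moved by more than 30 mm (distance of any of beaker, white_bottle, petri_dish, marker from where it was at the start of the episode above 0.03 m).
It also fails if it takes over 72 s, if anything falls off the work surface, if the arm or the gripper's body presses on something with over 40 N, if the wrist force passes 120 N, or if a joint passes its speed limit or range.

## Working session

There is one attempt and no reset: what is moved stays moved. The work goes in short steps, Python scripts to look and compute and a tool call to move; the robot and the scene stay as the last step left them, time stands still between calls to the robot, and variables do not carry over. Pictures are saved under pics/ and viewed, and the job is handed in when it is done.

Besides the shell and the picture viewer there is one more tool, called after "Request:" in YAML: its name, and indented under it one key for each argument. drive_tool: Moves the arm, as the interface text tells. Its arguments: {"type":"object","properties":{"deltas":{"type":"string"}},"required":["deltas"]}

```bash
mkdir -p pics; ls; cat > h.py <<'E'
import numpy as np, cv2
from cell import ctrl, imaging, models
def save(p,name,crop=None,scale=1):
    c=p["color"][...,::-1].copy()
    if crop: x0,y0,x1,y1=crop; c=c[y0:y1,x0:x1]
    if scale!=1: c=cv2.resize(c,None,fx=scale,fy=scale,interpolation=cv2.INTER_CUBIC)
    cv2.imwrite("pics/"+name,c)
def f(p): return p["color"].shape[0]/2/np.tan(np.radians(p["vfov"])/2)
def ray(p,uv):
    d=np.array([(uv[0]-p["cx"])/f(p),(uv[1]-p["cy"])/f(p),1.0]); E=np.array(p["extrinsics"])
    return E[:3,3],E[:3,:3]@d
def at_depth(p,uv,z=None):
    o,d=ray(p,uv)
    if z is None: z=p["range_z"][int(round(uv[1])),int(round(uv[0]))]
    return o+d*z
def at_z(p,uv,h):
    o,d=ray(p,uv); return o+d*(h-o[2])/d[2]
def proj(p,X):
    E=np.array(p["extrinsics"]); c=E[:3,:3].T@(np.array(X)-E[:3,3]); return np.array([p["cx"]+f(p)*c[0]/c[2],p["cy"]+f(p)*c[1]/c[2]])
def tri(p,u,q,v):
    o1,d1=ray(p,u);o2,d2=ray(q,v)
    d1=d1/np.linalg.norm(d1);d2=d2/np.linalg.norm(d2)
    A=np.stack([d1,-d2],1); t=np.linalg.lstsq(A,o2-o1,rcond=None)[0]
    a=o1+d1*t[0];b=o2+d2*t[1]; return (a+b)/2,np.linalg.norm(a-b)
E
python3 - <<'E'
from h import *
np.set_printoptions(precision=1,suppress=True)
s=imaging.get_image("side");t=imaging.get_image("top")
save(s,"s0.png",scale=1.5);save(t,"t0.png",scale=1.5)
for n,p in(("side",s),("top",t)):
    print(n,p["vfov"],p["cx"],p["cy"],p["shot"]);print(np.array(p["extrinsics"]))
    for th in["loose_center","twin_center","carrier","carrier_grip","bow_peak","well_empty","well_full","hook_seat","scale","beaker","white_bottle","petri_dish","marker","thermal_cycler"]:
        print(th,[(np.array(r["point"]),round(r["score"],2)) for r in models.landmark_of(p,th)[:5]])
print(ctrl.read_state())
E
```

```text
pics
side 42.17316025738915 253.2412313894215 193.9564875910561 1
[[  -0.1   -0.6    0.8 -718.4]
 [  -1.     0.1   -0.1  107. ]
 [  -0.    -0.8   -0.6 1213.7]
 [   0.     0.     0.     1. ]]
loose_center [(array([278.4, 256.9]), 0.49), (array([292.8, 238.3]), 0.48)]
twin_center [(array([320.1, 234.1]), 0.69), (array([309.7, 251.7]), 0.65), (array([370.8, 251.2]), 0.57)]
carrier [(array([353.9, 261.9]), 0.67), (array([335.1, 253.5]), 0.46)]
carrier_grip [(array([355.2, 221.6]), 0.75)]
bow_peak [(array([351. , 263.1]), 0.71), (array([358.4, 230.5]), 0.64)]
well_empty [(array([336.5, 253.8]), 0.72)]
well_full []
hook_seat [(array([313. , 164.2]), 0.46)]
scale [(array([301.7, 202.4]), 0.74)]
beaker [(array([134.5, 271.9]), 0.91)]
white_bottle [(array([143.2, 253.6]), 0.64)]
petri_dish [(array([349.2, 227.9]), 0.69), (array([374.3, 252.6]), 0.21)]
marker [(array([199.4, 279.1]), 0.62)]
thermal_cycler []
top 44.977903388269105 256.228061410068 190.88851466035695 2
[[  -0.    -1.     0.1  477.2]
 [  -1.     0.     0.   -12.2]
 [  -0.    -0.1   -1.  1528.8]
 [   0.     0.     0.     1. ]]
lo
[... 443 characters left out ...]
l_full [(array([383.2, 234.2]), 0.56), (array([146.8, 205.1]), 0.42)]
hook_seat [(array([334.3, 165.6]), 0.74)]
scale [(array([320.7, 141.7]), 0.84)]
beaker [(array([141.7, 229.3]), 0.57)]
white_bottle [(array([148. , 205.3]), 0.65)]
petri_dish [(array([370.6, 181.8]), 0.63)]
marker [(array([202.7, 244.8]), 0.55)]
thermal_cycler []
{'clock': 1.5, 'qpos': array([-1.3,  0.6,  0. ,  1.5, -0. ,  1. , -0. ]), 'qd': array([ 0., -0., -0.,  0., -0.,  0.,  0.]), 'tau': array([  0. , -56.3,   1.2, -19.4,   0. ,   0. ,   0. ]), 'eef_pos': array([233.1, 606.8, 231.3]), 'tool_rot': array([-3.1, -0. ,  2.8]), 'force': array([-1. , -0.4,  0.3]), 'torque': array([ 0., -0., -0.]), 'width': 85.25207904203592}
```

View pics/s0.png

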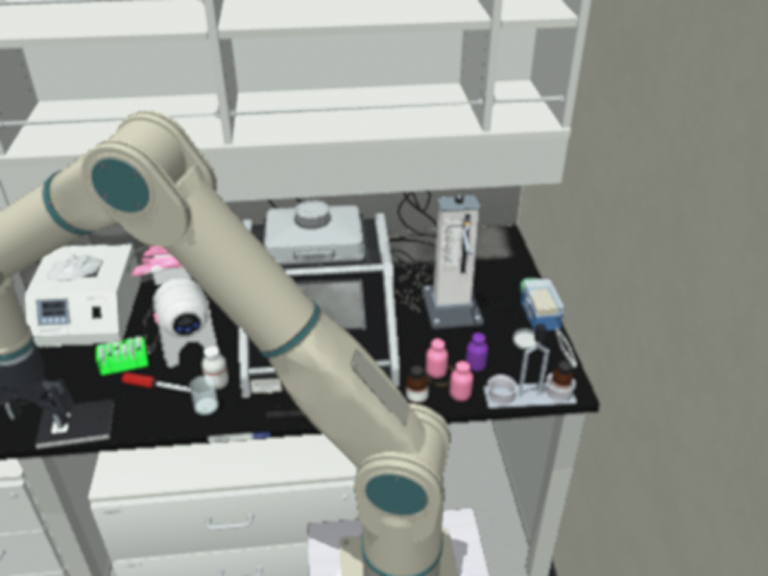

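View pics/t0.png

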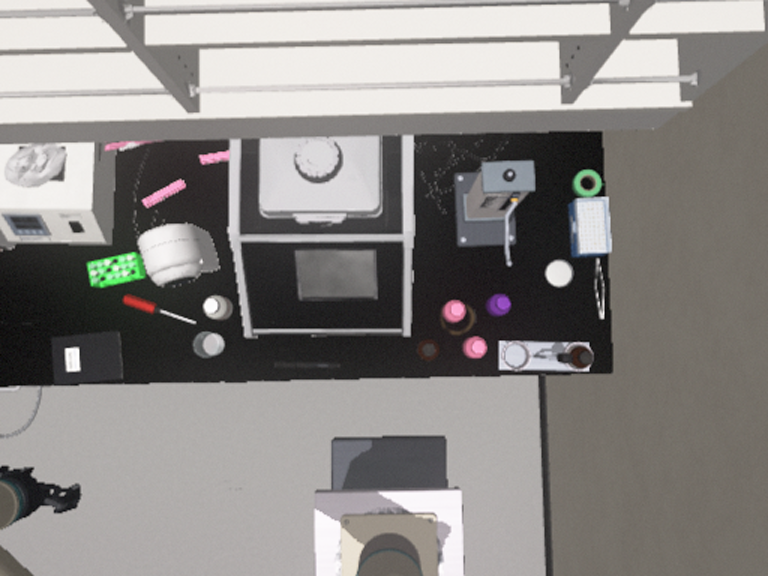

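The loose brown bottle is at top px (285,234) and side px (278,257). It could be confused with the pink look-alikes at top (316,231) and (303,208), the purple one at (333,203), and the twin at (386,237), which is in the carrier. I choose (285,234) because it is brown and not in the carrier, and I'll check it in a close crop.

```bash
python3 - <<'E'
from h import *
np.set_printoptions(precision=1,suppress=True)
s=imaging.get_image("side");t=imaging.get_image("top")
np.save("s.npy",s,allow_pickle=True);np.save("t.npy",t,allow_pickle=True)
save(s,"s1.png",(250,120,400,285),4);save(t,"t1.png",(265,90,415,260),4)
P={"loose":((278.4,256.9),(285,234.8)),"twin":((370.8,251.2),(385.6,237)),"grip":((355.2,221.6),(374.1,238.2)),"peak":((358.4,230.5),(372.3,236.2)),"wellE":((336.5,253.8),(344.4,236.2)),"carrier":((353.9,261.9),(362.2,238.6)),"hook":((313,164.2),(334.3,165.6)),"scale":((301.7,202.4),(320.7,141.7)),"petri":((349.2,227.9),(370.6,181.8))}
for k,(a,b) in P.items(): print(k,*tri(s,a,t,b),"dS",at_depth(s,a),"dT",at_depth(t,b))
E
```

```text
loose [446.4 -92.5  44. ] 2.7719068073009336 dS [434.1 -91.8  56.3] dT [447.4 -88.9  85.7]
twin [ 433.5 -405.6   51.2] 6.100316333010801 dS [ 421.6 -397.2   62.9] dT [ 434.  -399.8   84.5]
grip [ 434.8 -336.1  186.3] 6.353157657415798 dS [ 622.6 -404.5   18.7] dT [ 434.8 -336.1  199.5]
peak [ 438.6 -347.2  143.3] 4.891163023742915 dS [ 430.7 -346.6  150.9] dT [ 439.8 -337.2  174.7]
wellE [ 437.6 -283.4   46.7] 7.8896088111839955 dS [ 456.6 -294.    27.6] dT [ 437.1 -287.1    4.3]
carrier [ 427.9 -345.7   12. ] 4.962773944581747 dS [ 432.7 -350.1    7.1] dT [ 427.8 -346.6   -3.5]
hook [ 634.6 -224.2  276.8] 13.696451766246787 dS [ 737.1 -256.8  206.2] dT [ 670.7 -263.    -1.3]
scale [ 746.4 -222.2   25.7] 10.805727939048738 dS [ 731.5 -224.3   37.7] dT [ 736.3 -208.7   85.1]
petri [ 614.1 -381.8   -2.6] 0.9537475832454747 dS [ 596.4 -375.8   13.6] dT [ 612.4 -376.4   17.9]
```

View pics/s1.png

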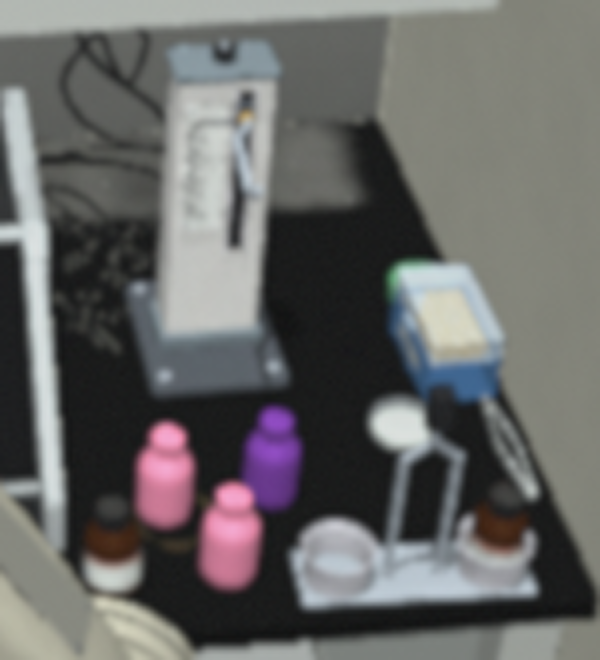

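View pics/t1.png

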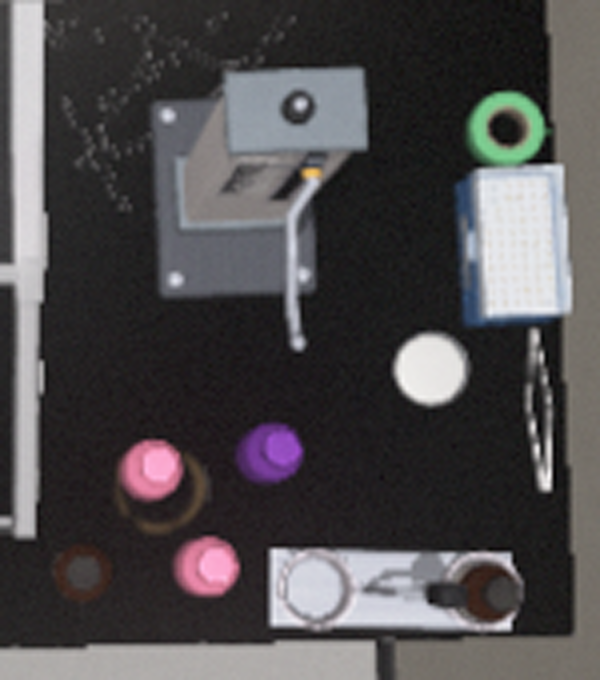

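The crop shows the loose brown bottle with its black cap and white label at crop (82,570), which is full px (285.5,232.5). The pinks are at (208,567) and (152,468), the purple at (270,452), and the carrier has its empty cup on the left and the twin on the right. Next I'll refine the positions with depth.

```bash
python3 - <<'E'
from h import *
np.set_printoptions(precision=1,suppress=True,linewidth=150)
def cloud(p):
    h,w=p["range_z"].shape; v,u=np.mgrid[:h,:w]; Z=p["range_z"].astype(float)
    C=np.stack([(u-p["cx"])/f(p)*Z,(v-p["cy"])/f(p)*Z,Z],-1); E=np.array(p["extrinsics"])
    W=C@E[:3,:3].T+E[:3,3]; W[Z==0]=np.nan; return W
for n in "ts":
    p=np.load(n+".npy",allow_pickle=True).item(); W=cloud(p); x,y,z=W[...,0],W[...,1],W[...,2]
    def sel(a,name):
        q=W[a]; 
        if len(q): print(n,name,len(q),"mean",q.mean(0),"min",q.min(0),"max",q.max(0))
    box=lambda x0,x1,y0,y1,z0,z1:(x>x0)&(x<x1)&(y>y0)&(y<y1)&(z>z0)&(z<z1)
    sel(box(400,500,-140,-50,76,95),"loosecap"); sel(box(400,500,-140,-50,10,95),"loose")
    sel(box(380,500,-440,-370,80,100),"twincap")
    sel(box(380,500,-400,-280,170,215),"grip")
    sel(box(380,500,-330,-240,20,50),"emptycup rim")
    sel(box(380,500,-480,-230,-2,7),"plate")
    sel(box(380,500,-160,-130,10,100),"pinkA"); sel(box(400,520,-190,-135,76,95),"pinkAcap");sel(box(500,580,-190,-115,76,95),"pinkBcap")
    sel(box(500,580,-260,-200,76,95),"purplecap")
    sel(box(560,760,-330,-150,320,340),"scaletop")
    for xx in range(600,760,10): sel(box(xx,xx+10,-300,-150,225,310),f"hook{xx}")
    sel(box(580,700,-300,-130,3,20),"base")
    sel(box(200,640,-60,400,150,320),"cycler")
E
```

```text
t loosecap 63 mean [456.7 -90.   84.1] min [ 443.6 -104.8   76.3] max [497.3 -50.   92.7]
t loose 175 mean [456.3 -89.4  68.2] min [ 433.3 -113.4   35.4] max [497.3 -50.   92.7]
t twincap 70 mean [ 431.7 -413.3   87.7] min [ 418.5 -427.2   81.3] max [ 443.2 -399.9   92.6]
t grip 64 mean [ 435.1 -343.3  197.9] min [ 426.2 -356.4  174.8] max [ 443.8 -335.3  207.3]
t emptycup rim 106 mean [ 437.6 -286.4   32.9] min [ 406.7 -322.    20.7] max [ 467.4 -250.8   49.7]
t plate 1273 mean [ 449.1 -344.2    1.7] min [ 393.2 -480.    -2. ] max [ 500.  -230.2    7. ]
t pinkAcap 21 mean [ 459.2 -185.5   84.5] min [ 447.8 -189.3   79. ] max [ 469.4 -181.6   90.7]
t pinkBcap 62 mean [ 536.2 -150.6   84.5] min [ 522.9 -163.4   76.7] max [ 548.1 -138.2   92.1]
t purplecap 63 mean [ 547.9 -247.    83.5] min [ 536.3 -260.    76.7] max [ 561.4 -232.7   90.8]
t scaletop 112 mean [ 748.7 -226.1  323.6] min [ 732.7 -271.7  320. ] max [ 759.9 -183.9  336.9]
t hook600 6 mean [ 608.1 -229.6  282. ] min [ 605.8 -234.1  277.9] max [ 609.5 -226.3  286.7]
t hook610 9 mean [ 615.  -229.3  277.7] min [ 611.3 -233.1 
[... 3479 characters left out ...]
03.3 -241.5  276.9] max [ 708.8 -231.1  286.8]
s hook710 6 mean [ 716.  -237.8  281.2] min [ 710.8 -247.6  279.2] max [ 719.1 -215.6  285.2]
s hook720 79 mean [ 727.6 -221.5  268.7] min [ 720.7 -264.9  225.4] max [ 730.  -186.4  309.3]
s hook730 348 mean [ 734.7 -225.   269.3] min [ 730.1 -269.9  226. ] max [ 739.9 -183.   309.9]
s hook740 43 mean [ 742.6 -219.2  268.1] min [ 740.  -272.6  228.4] max [ 749.7 -182.1  305.7]
s hook750 11 mean [ 755.  -183.5  275.6] min [ 750.8 -184.6  245.6] max [ 758.2 -182.1  299.7]
s base 359 mean [ 658.  -215.5    8.8] min [ 580.4 -299.3    3. ] max [ 699.9 -130.3   20. ]
s cycler 986 mean [618.2  79.1 168.6] min [580.9 -57.7 150.1] max [639.9 399.9 197.2]
```

```bash
cat >> h.py <<'E'
def cloud(p):
    h,w=p["range_z"].shape; v,u=np.mgrid[:h,:w]; Z=p["range_z"].astype(float)
    C=np.stack([(u-p["cx"])/f(p)*Z,(v-p["cy"])/f(p)*Z,Z],-1); E=np.array(p["extrinsics"])
    W=C@E[:3,:3].T+E[:3,3]; W[Z==0]=np.nan; return W
E
python3 - <<'E'
from h import *
np.set_printoptions(precision=2,suppress=True,linewidth=150)
for n in "ts":
    p=np.load(n+".npy",allow_pickle=True).item(); W=cloud(p); x,y,z=W[...,0],W[...,1],W[...,2]
    def cyl(cx,cy,z0,z1,r,R=40):
        a=(np.hypot(x-cx,y-cy)<R)&(z>z0)&(z<z1); q=W[a]
        # fit axis: points within disc radius r (minimise outside) using mid extents and enclosing circle
        c=cv2.minEnclosingCircle(q[:,:2].astype(np.float32)); return len(q),(q.min(0)+q.max(0))/2,q.max(0)-q.min(0),np.array(c[0]),c[1],np.median(q[:,2])
    for nm,a in {"loosecap":(447,-91,79,95,14.5,25),"loosebody":(447,-91,40,68,23.5,32),"twincap":(431,-413,83,100,14.5,25),"rim":(437,-286,28,42,30,45),"pinkA":(458,-172,79,95,14,25),"grip":(435,-346,190,215,10,25)}.items(): print(n,nm,*cyl(*a))
    c=p["color"].astype(int); a=(x>380)&(x<490)&(y>-470)&(y<-235)&(abs(z-4)<8)&(c.min(-1)>110)
    q=W[a]; r=cv2.minAreaRect(q[:,:2].astype(np.float32)); print("plate",r,np.median(q[:,2]))
    b=(x>560)&(x<860)&(y>-320)&(y<-110)&(z>4)&(z<25)&(c.max(-1)>60); r=cv2.minAreaRect(W[b][:,:2].astype(np.float32)); print("base",r)
    fr=(abs(x-736)<8)&(y<-185)&(y>-268)&(z>30)&(z<320); k=np.polyfit(y[fr],x[fr],1); print("face yaw",k, fr.sum())
s=ctrl.read_state(); print(s["clock"],s["eef_pos"],s["tool_rot"],s["force"])
E
```

```text
t loosecap 55 [454.5  -92.22  85.98] [21.85 25.24 13.42] [455.4  -92.04] 13.237283706665039 84.93089679123659
t loosebody 99 [454.04 -92.5   55.64] [41.42 41.89 20.27] [454.56 -92.35] 22.822154998779297 58.969139712650076
t twincap 67 [ 430.85 -413.53   88.28] [24.79 27.26  8.7 ] [ 431.42 -413.6 ] 14.122547149658203 88.04407762657524
t rim 90 [ 437.06 -286.12   34.75] [60.75 70.6  13.17] [ 436.25 -285.83] 35.619815826416016 34.04150565870043
t pinkA 34 [ 458.51 -188.31   85.59] [21.84 13.41 12.35] [ 458.44 -190.12] 11.735258102416992 85.3903221157858
t grip 52 [ 435.15 -345.84  198.9 ] [17.21 21.12 16.84] [ 435.01 -346.36] 11.450664520263672 202.35121697079023
plate ((433.14862060546875, -345.1913146972656), (198.91326904296875, 65.25218963623047), 88.72187042236328) 3.4612994403410084
base ((763.38232421875, -203.60629272460938), (223.2847137451172, 142.3903350830078), 25.011356353759766)
face yaw [ -0.01 733.38] 593
s loosecap 48 [452.67 -91.68  86.27] [29.1  26.28 12.6 ] [453.73 -93.32] 15.610739707946777 85.71503739000866
s loosebody 116 [443.58 -91.61  54.15] [39.94 42.91 27.21] [446.59 -91.49] 23.36090660095215 58.36222309302195
s twincap 52 [ 428.26 -414.05   90.21] [28.39 25.41 13.5 ] [ 428.84 -413.6 ] 15.421765327453613 90.40090310492951
s rim 106 [ 437.35 -289.5    35.1 ] [65.53 77.26 13.26] [ 433.12 -289.47] 38.7672119140625 34.854034618359265
s pinkA 24 [ 454.19 -188.82   84.92] [22.33 15.21  9.02] [ 454.27 -189.66] 11.681437492370605 86.77287023456302
s grip 48 [ 430.45 -346.2   200.56] [18.75 23.43 20.98] [ 429.82 -345.92] 12.034805297851562 202.48057660713687
plate ((435.83453369140625, -354.24810791015625), (212.86749267578125, 83.44502258300781), 86.05597686767578) 6.300595800110841
base ((703.4449462890625, -208.45700073242188), (171.97010803222656, 280.32452392578125), 88.79763793945312)
face yaw [ -0.01 731.64] 1333
1.6 [233.06 606.81 231.31] [ 3.14 -0.    2.77] [-0.29  0.58 -1.74]
```

```bash
cat > mv.py <<'E'
import sys
from h import *
from scipy.spatial.transform import Rotation as Ro
s=ctrl.read_state(); p=np.array(s["eef_pos"]); R=Ro.from_euler("xyz",s["tool_rot"])
yaw0=np.degrees(s["tool_rot"][2])
print("t",round(s["clock"],2),"pos",p.round(1),"rpy",np.degrees(s["tool_rot"]).round(2),"F",np.round(s["force"],2),"w",round(s["width"],1),"q",np.round(s["qpos"],2))
for a in sys.argv[1:]:
    x,y,z,yw=map(float,a.split(","))
    d=R.inv().apply(np.array([x,y,z])-p)/1000; t=(yaw0-yw+180)%360-180
    print(a,"->",d.round(4),"turn",round(t,1))
E
python3 mv.py 420,250,231,115 454,-87,160,90 454,-87,37,90
```

```text
t 1.6 pos [233.1 606.8 231.3] rpy [180.    -0.   158.98] F [-0.29  0.58 -1.74] w 85.5 q [-1.27  0.63  0.04  1.52 -0.03  1.   -0.02]
420,250,231,115 -> [-3.025e-01 -2.660e-01  3.000e-04] turn 44.0
454,-87,160,90 -> [-0.4551 -0.5684  0.0713] turn 69.0
454,-87,37,90 -> [-0.4551 -0.5684  0.1943] turn 69.0
```

Request:
drive_tool:
  deltas: "-0.04 -0.035 0 6 0.085; -0.083 -0.073 0 12 0.085; -0.126 -0.111 0 18 0.085; -0.17 -0.15 0 25 0.085; -0.214 -0.188 0 31 0.085; -0.258 -0.227 0 38 0.085; -0.3 -0.266 0 44 0.085; -0.327 -0.32 0 49 0.085; -0.354 -0.374 0 54 0.085; -0.381 -0.427 0 60 0.085; -0.41 -0.48 0.01 65 0.085; -0.435 -0.53 0.03 69 0.085"

```text
clock: 3.1
eef_pos: [450.4, -45.9, 201.9]
tool_rot: [3.138, 0.0, 1.568]
force: [0.6, -0.2, 0.4]
width: 85.2
```

```bash
python3 mv.py 454,-87,160,90 454,-87,37,90
```

```text
t 3.1 pos [450.4 -45.9 201.9] rpy [179.79   0.    89.86] F [ 0.62 -0.19  0.37] w 85.2 q [-0.25  0.42  0.4   2.09 -0.26  0.67  0.32]
454,-87,160,90 -> [-0.041   0.0036  0.0419] turn -0.1
454,-87,37,90 -> [-0.041   0.0031  0.1649] turn -0.1
```

Request:
drive_tool:
  deltas: "-0.02 0.002 0.02 0 0.085; -0.035 0.0035 0.045 0 0.085; -0.041 0.0035 0.065 0 0.085; -0.041 0.0035 0.075 0 0.085; -0.041 0.0035 0.075 0 0.085"

```text
clock: 3.72
eef_pos: [452.4, -84.6, 126.0]
tool_rot: [-3.141, -0.0, 1.571]
force: [-0.4, 0.7, 0.4]
width: 84.6
```

```bash
python3 mv.py 454,-87,37,90; python3 - <<'E'
from h import *
s=imaging.get_image("side");t=imaging.get_image("top")
a=cv2.resize(s["color"][150:300,200:350],(600,600),interpolation=cv2.INTER_CUBIC)
cv2.imwrite("pics/s2.png",a[...,::-1]); save(t,"t2.png",(240,170,390,270),4)
E
```

```text
t 3.73 pos [452.4 -84.6 126. ] rpy [-1.7995e+02 -2.0000e-02  9.0000e+01] F [-0.43  0.69  0.43] w 84.6 q [-0.09  0.56  0.31  2.14 -0.35  0.49  0.48]
454,-87,37,90 -> [-0.0025  0.0017  0.089 ] turn 0.0
```

View pics/s2.png

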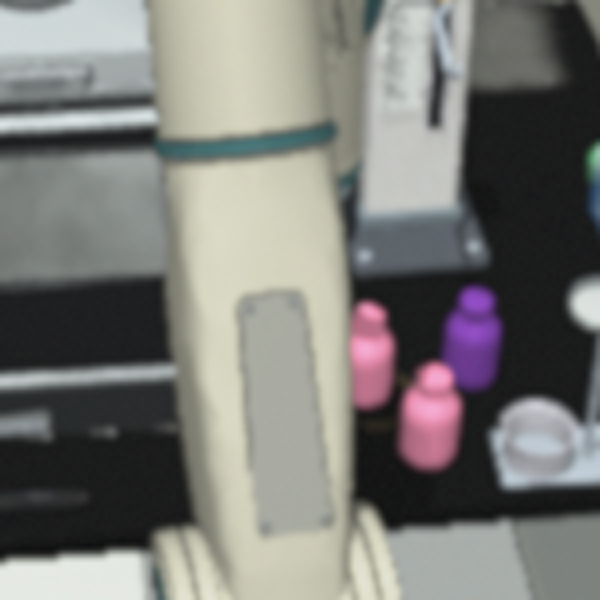

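View pics/t2.png

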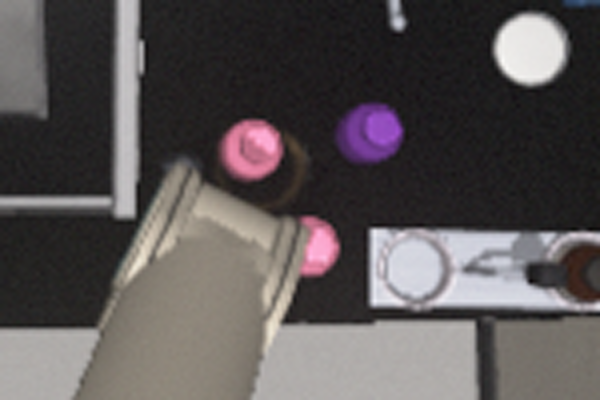

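Both views show only the arm, which hides the bottle. The pinks are clear of it, at (315,246) and (252,148) in the crop. I'll descend on the measured position.

Request:
drive_tool:
  deltas: "-0.0025 0.0015 0.02 0 0.085; -0.0025 0.0015 0.04 0 0.085; -0.0025 0.0015 0.06 0 0.085; -0.0025 0.0015 0.08 0 0.085; -0.0025 0.0015 0.089 0 0.085; -0.0025 0.0015 0.089 0 0.085"

```text
clock: 4.58
eef_pos: [454.2, -87.3, 37.4]
tool_rot: [-3.142, -0.0, 1.571]
force: [0.0, -0.4, 0.0]
width: 85.5
```

Request:
drive_tool:
  deltas: "0 0 0 0 0.06; 0 0 0 0 0.04; 0 0 0 0 0.03; 0 0 0 0 0.03; 0 0 0 0 0.03; 0 0 0 0 0.03"

```text
clock: 5.32
eef_pos: [454.4, -87.5, 38.2]
tool_rot: [3.14, -0.0, 1.57]
force: [-2.4, -0.1, 7.9]
width: 42.5
```

```bash
python3 mv.py 454,-87,100,90
```

```text
t 5.33 pos [454.4 -87.5  38.2] rpy [ 1.7993e+02 -1.0000e-02  8.9970e+01] F [-2.42 -0.1   7.9 ] w 42.5 q [ 0.01  0.73  0.17  2.18 -0.44  0.27  0.57]
454,-87,100,90 -> [ 0.0005 -0.0003 -0.0618] turn -0.0
```

Request:
drive_tool:
  deltas: "0 0 0 0 0.03; 0 0 0 0 0.03; 0 0 -0.005 0 0.03; 0 0 -0.01 0 0.03; 0 0 -0.01 0 0.03"

```text
clock: 5.95
eef_pos: [454.4, -87.5, 47.7]
tool_rot: [3.141, 0.0, 1.571]
force: [-1.1, 0.1, -1.5]
width: 42.6
```

```bash
python3 mv.py 454,-87,100,90;python3 - <<'E'
from h import *
s=imaging.get_image("side");t=imaging.get_image("top")
a=cv2.resize(s["color"][150:300,200:350],(600,600),interpolation=cv2.INTER_CUBIC)
cv2.imwrite("pics/s3.png",a[...,::-1]); save(t,"t3.png",(240,170,390,270),4)
E
```

```text
t 5.95 pos [454.4 -87.5  47.7] rpy [1.7996e+02 1.0000e-02 8.9990e+01] F [-1.11  0.09 -1.45] w 42.6 q [ 0.    0.71  0.19  2.18 -0.44  0.29  0.57]
454,-87,100,90 -> [ 0.0005 -0.0003 -0.0523] turn -0.0
```

View pics/s3.png

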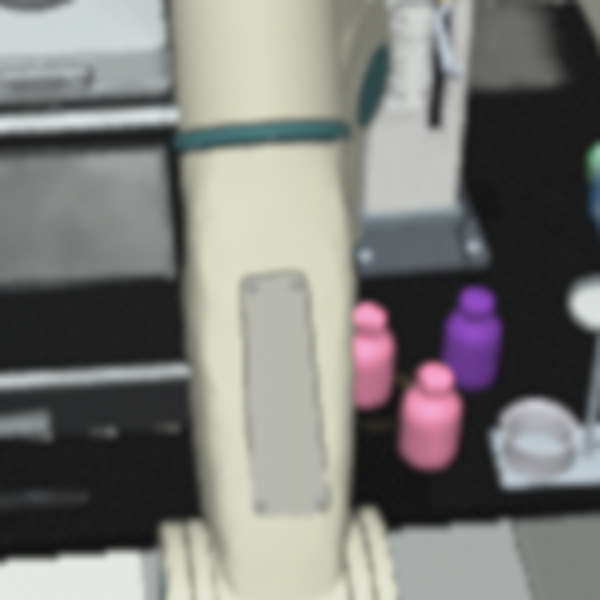

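Request:
drive_tool:
  deltas: "0 0 -0.03 0 0.03; 0 0 -0.06 0 0.03; 0 0 -0.09 0 0.03; -0.01 0 -0.105 0 0.03; -0.04 -0.003 -0.105 0 0.03; -0.07 -0.006 -0.105 0 0.03; -0.1 -0.009 -0.105 0 0.03; -0.13 -0.012 -0.105 0 0.03; -0.16 -0.015 -0.105 0 0.03; -0.18 -0.018 -0.1 0 0.03; -0.189 -0.018 -0.095 0 0.03; -0.189 -0.018 -0.095 0 0.03"

```text
clock: 7.55
eef_pos: [435.6, -276.2, 141.7]
tool_rot: [-3.14, -0.001, 1.57]
force: [0.9, 0.0, -1.4]
width: 42.5
```

```bash
python3 mv.py 436,-276.5,41,90;python3 - <<'E'
from h import *
s=imaging.get_image("side");t=imaging.get_image("top")
np.save("s4.npy",s,allow_pickle=True);np.save("t4.npy",t,allow_pickle=True)
save(s,"s4.png",(250,150,400,300),4); save(t,"t4.png",(290,170,420,270),5)
E
```

```text
t 7.55 pos [ 435.6 -276.2  141.7] rpy [-1.7993e+02 -5.0000e-02  8.9940e+01] F [ 0.88  0.04 -1.39] w 42.5 q [ 0.3   0.59  0.32  1.98 -0.31  0.62  0.82]
436,-276.5,41,90 -> [-0.0003  0.0005  0.1007] turn -0.1
```

View pics/s4.png

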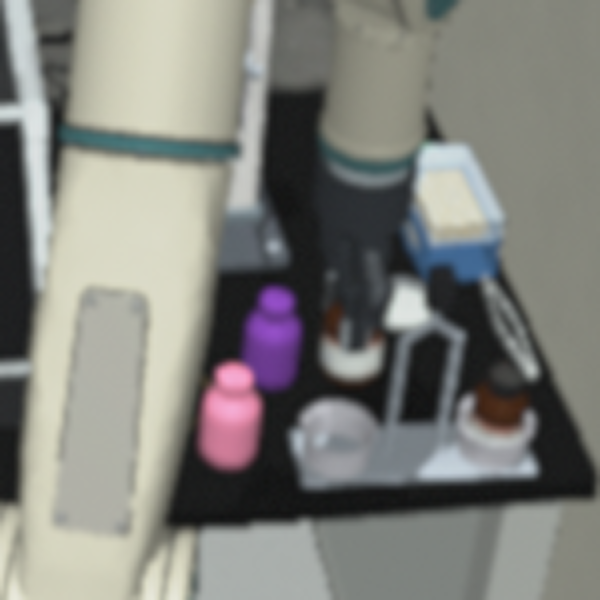

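View pics/t4.png

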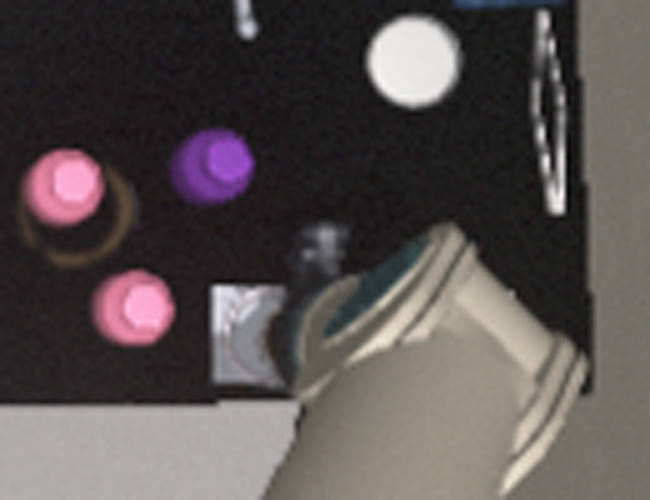

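Side view: the held bottle is at crop (352,345), above and behind the empty cup at (337,440), with the bow to the right. I'll measure the held bottle in the side view and compare it with the cup.

```bash
python3 - <<'E'
from h import *
np.set_printoptions(precision=1,suppress=True,linewidth=150)
p=np.load("s4.npy",allow_pickle=True).item(); W=cloud(p); x,y,z=W[...,0],W[...,1],W[...,2]; c=p["color"].astype(int)
v,u=np.mgrid[:384,:512]
roi=(u>325)&(u<350)&(v>218)&(v<248)&(x<520)&(z>60)
br=roi&(c[...,0]>1.6*c[...,2])&(c[...,0]>50); wh=roi&(c.min(-1)>120)
for n,a in(("brown",br),("white",wh)):
    q=W[a]; print(n,a.sum(),q.min(0),q.max(0),np.percentile(q,[5,95],axis=0))
    print(" px",u[a].min(),u[a].max(),v[a].min(),v[a].max())
# rows: white label widths
for r in range(230,248):
    m=wh[r]; 
    if m.sum()>4: print(r,u[r][m].min(),u[r][m].max(),W[r][m][[0,-1],1],np.median(W[r][m][:,2]),W[r][m][:,0].min())
rim=(abs(z-34)<8)&(x>395)&(x<480)&(y>-325)&(y<-240)
q=W[rim]; print("rim",q.min(0),q.max(0))
for r in range(250,272):
    m=rim[r]
    if m.sum()>2: print(r,u[r][m].min(),u[r][m].max(),W[r][m][[0,-1],1].round(1),W[r][m][:,2].round(0)[:1])
# predicted bottle axis
print(proj(p,[435.6,-280.7,107]),proj(p,[436,-281,36]))
print(models.landmark_of(p,"loose_center")) if 0 else None
E
```

```text
brown 18 [ 425.1 -267.2  151.7] [ 443.2 -258.9  170.1] [[ 425.9 -266.9  152.2]
 [ 441.1 -259.8  169.8]]
 px 332 334 226 233
white 99 [ 368.3 -301.1  117.5] [ 431.4 -259.   245.7] [[ 377.1 -295.9  118.3]
 [ 427.4 -260.2  207.3]]
 px 331 348 222 244
236 331 343 [-259.1 -291.8] 144.93319423636785 410.74106054141794
237 331 344 [-259.5 -298.6] 141.24697033445614 407.0426276826752
238 331 344 [-259.3 -297.6] 137.90751148524146 408.46491814607134
239 331 344 [-259.  -298.4] 133.44491198970115 409.3733823181958
240 331 344 [-260.  -301.1] 129.36825675126977 410.1062807727076
241 332 344 [-262.8 -300.7] 125.49646595461559 408.7416010377658
242 333 343 [-264.2 -294.3] 124.16466568094211 405.7596534497218
243 334 342 [-266.8 -292.2] 118.45022260363339 407.4532897880156
rim [ 401.8 -324.4   26.4] [ 470.  -251.4   42. ]
250 330 335 [-271.6 -290.2] [42.]
251 328 339 [-266.3 -302.8] [34.]
252 327 341 [-260.4 -307.3] [39.]
253 326 342 [-256.4 -310.2] [38.]
254 326 342 [-255.4 -308.8] [38.]
255 326 347 [-254.7 -323.2] [37.]
256 340 347 [-302.4 -322.6] [30.]
257 326 348 [-252.3 -324.2] [38.]
258 326 347 [-251.4 -324.4] [37.]
259 326 343 [-252.8 -305.8] [29.]
260 326 342 [-252.5 -302. ] [27.]
261 328 342 [-255.6 -302.3] [35.]
262 328 341 [-256.7 -298.4] [28.]
263 330 340 [-262.6 -294.3] [27.]
264 331 339 [-264.1 -290.9] [29.]
[336.4 241. ] [334.4 256.6]
```

```bash
python3 - <<'E'
from h import *
p=np.load("s4.npy",allow_pickle=True).item(); save(p,"s4b.png",(320,205,380,280),8)
t=np.load("t.npy",allow_pickle=True).item(); save(t,"t0c.png",(325,215,405,260),9)
E
```

```text
(no output)
```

View pics/s4b.png

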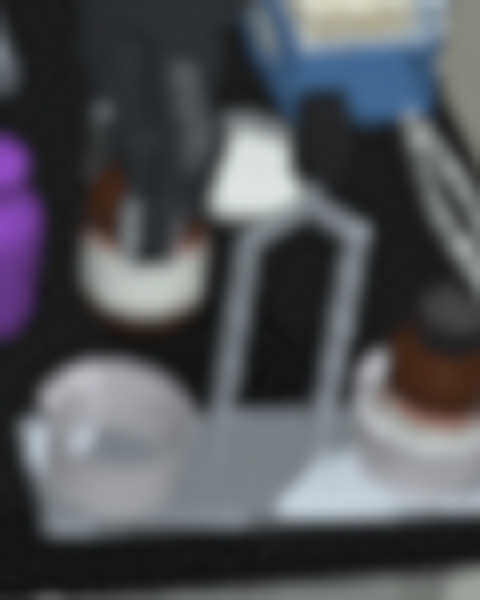

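View pics/t0c.png

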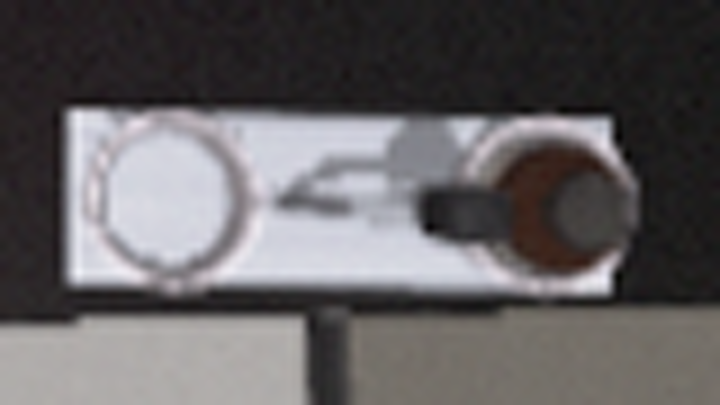

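```bash
python3 - <<'E'
from h import *
np.set_printoptions(precision=1,suppress=True)
t=np.load("t.npy",allow_pickle=True).item()
o=lambda px,py:(325+px/9-0.5+0.5/9,215+py/9-0.5+0.5/9)
print("rimE",at_z(t,o(174,199),36),"rimF",at_z(t,o(549,206),36))
for nm,a in(("tl",(66,106)),("tr",(612,115)),("bl",(66,286)),("br",(612,297))): print(nm,at_z(t,o(*a),4))
print("inner floor",at_z(t,o(165,198),15))
print("gripTop", at_z(t,o(462,212),205))
print("capTwin",at_z(t,o(593,210),89), "capL",at_z(t,(285.6,232.4),85))
E
```

```text
rimE [ 436.5 -279.7   36. ] rimF [ 431.2 -412.6   36. ]
tl [ 470.1 -247.4    4. ]
tr [ 462.6 -445.4    4. ]
bl [ 405.  -245.2    4. ]
br [ 396.9 -442.5    4. ]
inner floor [ 436.3 -280.2   15. ]
gripTop [ 435.1 -339.8  205. ]
capTwin [ 431.1 -413.3   89. ] capL [454.8 -91.   85. ]
```

Cup (436.4,-280.2) and bottle (435.6,-280.1) agree in y, and x needs +0.8 mm.

Request:
drive_tool:
  deltas: "0 0.001 -0.01 0 0.03; 0 0.001 0.01 0 0.03; 0 0.001 0.03 0 0.03; 0 0.001 0.045 0 0.03; 0 0.001 0.058 0 0.03; 0 0.001 0.066 0 0.03; 0 0.001 0.074 0 0.03; 0 0.001 0.08 0 0.03; 0 0.001 0.08 0 0.03"

```text
clock: 8.78
eef_pos: [436.8, -276.4, 62.0]
tool_rot: [-3.141, -0.0, 1.57]
force: [0.4, -0.3, -0.4]
width: 42.5
```

```bash
python3 mv.py 436.4,-276.5,43,90;python3 - <<'E'
from h import *
s=imaging.get_image("side")
save(s,"s5.png",(310,200,380,280),7)
E
```

```text
t 8.78 pos [ 436.8 -276.4   62. ] rpy [-1.7997e+02 -2.0000e-02  8.9970e+01] F [ 0.38 -0.33 -0.44] w 42.5 q [ 0.35  0.72  0.24  2.03 -0.37  0.44  0.87]
436.4,-276.5,43,90 -> [-0.0001 -0.0004  0.019 ] turn -0.0
```

View pics/s5.png

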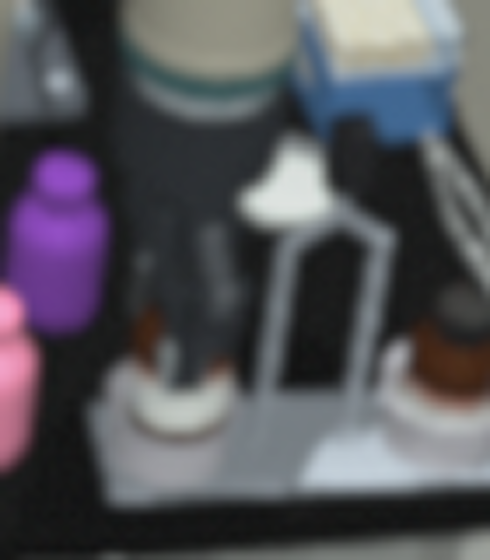

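The bottle is entering the cup cleanly at crop (183,400), and the forces are small.

Request:
drive_tool:
  deltas: "0 0 0.006 0 0.03; 0 0 0.012 0 0.03; 0 0 0.016 0 0.03; 0 0 0.018 0 0.03; 0 0 0.019 0 0.03"

```text
clock: 9.45
eef_pos: [436.9, -276.5, 43.1]
tool_rot: [-3.141, -0.0, 1.57]
force: [0.1, 0.3, -1.4]
width: 43.0
```

Request:
drive_tool:
  deltas: "0 0 0.001 0 0.03; 0 0 0.002 0 0.03; 0 0 0.002 0 0.03"

```text
clock: 9.82
eef_pos: [437.0, -276.7, 42.3]
tool_rot: [3.141, 0.0, 1.57]
force: [-1.9, 1.3, 7.7]
width: 42.7
```

```bash
python3 mv.py;python3 mv.py
```

```text
t 9.82 pos [ 437.  -276.7   42.3] rpy [1.7996e+02 1.0000e-02 8.9970e+01] F [-1.9   1.28  7.74] w 42.7 q [ 0.37  0.76  0.21  2.03 -0.39  0.39  0.89]
t 9.82 pos [ 437.  -276.7   42.3] rpy [1.7996e+02 1.0000e-02 8.9970e+01] F [-1.9   1.28  7.74] w 42.7 q [ 0.37  0.76  0.21  2.03 -0.39  0.39  0.89]
```

Bottomed at TCP 42.3 mm, as predicted (4 mm higher than on the bench). Releasing.

Request:
drive_tool:
  deltas: "0 0 -0.001 0 0.045; 0 0 -0.001 0 0.06; 0 0 -0.001 0 0.085; 0 0 -0.001 0 0.085; 0 0 -0.01 0 0.085; 0 0 -0.04 0 0.085; 0 0 -0.08 0 0.085; 0 0 -0.12 0 0.085; 0 0 -0.16 0 0.085; 0 0 -0.185 0 0.085; 0 0 -0.19 0 0.085"

```text
clock: 11.2
eef_pos: [437.8, -277.0, 233.3]
tool_rot: [3.138, 0.002, 1.571]
force: [0.3, 0.5, -1.2]
width: 85.1
```

```bash
python3 - <<'E'
from h import *
s=imaging.get_image("side");t=imaging.get_image("top")
np.save("s6.npy",s,allow_pickle=True);np.save("t6.npy",t,allow_pickle=True)
save(s,"s6.png",(300,190,400,290),6);save(t,"t6.png",(290,170,420,270),5)
E
python3 mv.py 435,-346,235,0 435,-346,235,-2
```

```text
t 11.3 pos [ 437.  -276.3  231.6] rpy [179.96   0.    89.99] F [0.01 0.56 0.33] w 84.8 q [ 0.23  0.46  0.4   1.89 -0.24  0.83  0.76]
435,-346,235,0 -> [-0.0697 -0.002  -0.0034] turn 90.0
435,-346,235,-2 -> [-0.0697 -0.002  -0.0034] turn 92.0
```

View pics/s6.png

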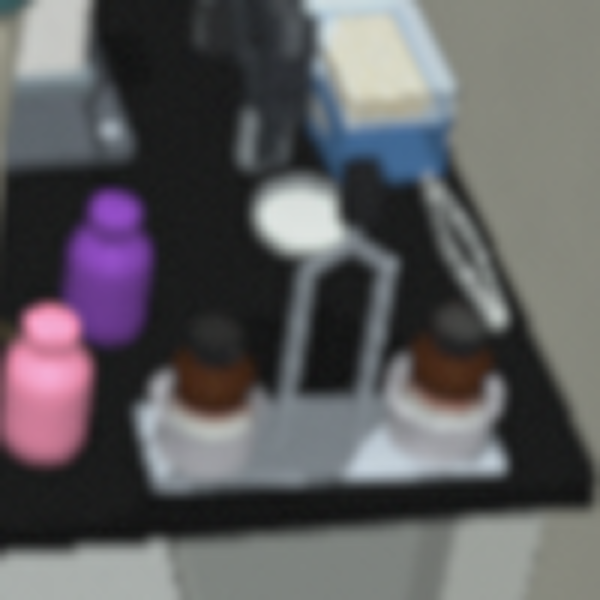

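View pics/t6.png

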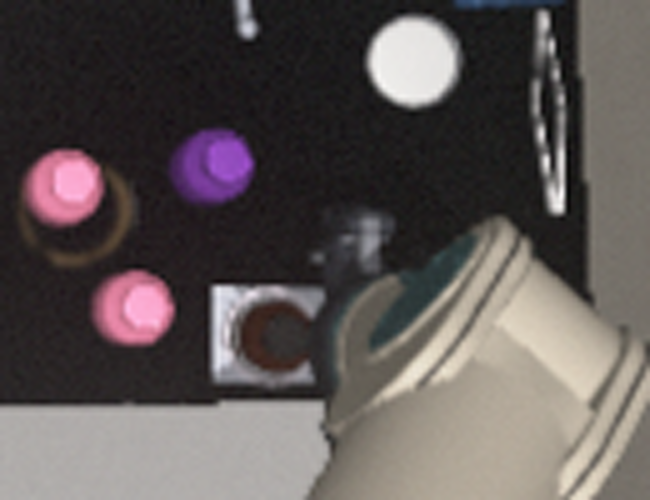

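Side crop: both bottles sit at equal height in their cups, with caps at (217,338) and (460,325), and the carrier has not moved. Next is the grip block.

Request:
drive_tool:
  deltas: "-0.008 0 -0.004 10 0.085; -0.018 0 -0.004 20 0.085; -0.028 -0.001 -0.004 30 0.085; -0.038 -0.001 -0.004 40 0.085; -0.048 -0.002 -0.004 50 0.085; -0.057 -0.002 -0.004 60 0.085; -0.065 -0.002 -0.004 70 0.085; -0.07 -0.0023 -0.004 80 0.085; -0.07 -0.0023 -0.004 90 0.085; -0.07 -0.0023 -0.004 92.3 0.085; -0.07 -0.0023 -0.004 92.3 0.085"

```text
clock: 12.68
eef_pos: [434.4, -346.1, 234.4]
tool_rot: [-3.141, 0.002, -0.038]
force: [-0.0, 0.0, -0.0]
width: 85.3
```

```bash
python3 - <<'E'
from h import *
s=imaging.get_image("side");t=imaging.get_image("top")
save(s,"s7.png",(300,150,400,290),4);save(t,"t7.png",(310,190,420,270),5)
E
python3 mv.py 434.7,-346.2,168,-2.3
```

```text
t 12.78 pos [ 434.5 -346.3  234.9] rpy [-1.7997e+02  3.0000e-02 -2.2100e+00] F [0.67 0.01 0.32] w 85.4 q [ 0.1   0.62  0.85  1.79 -0.56  0.98 -0.43]
434.7,-346.2,168,-2.3 -> [ 0.0002 -0.      0.0669] turn 0.1
```

View pics/s7.png

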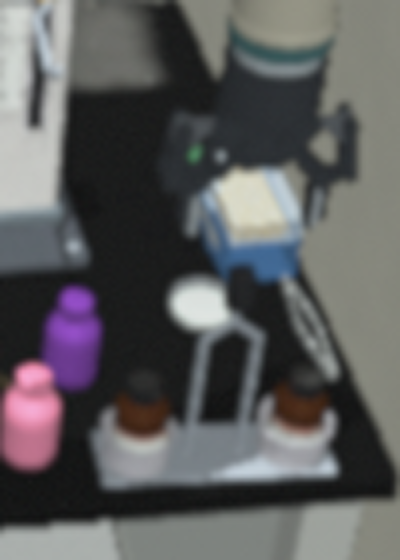

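The fingers straddle the grip block in y, at crop (190,210) and (315,205), with the block at (240,290). Descend and close.

Request:
drive_tool:
  deltas: "0 0 0.02 0 0.085; 0 0 0.04 0 0.085; 0 0 0.055 0 0.085; 0 0 0.064 0 0.085; 0 0 0.067 0 0.085; 0 0 0.067 0 0.06; 0 0 0.067 0 0.04; 0 0 0.067 0 0.01; 0 0 0.067 0 0.01; 0 0 0.067 0 0.01; 0 0 0.067 0 0.01; 0 0 0.067 0 0.01"

```text
clock: 14.28
eef_pos: [434.8, -347.0, 168.6]
tool_rot: [3.141, -0.0, -0.041]
force: [-0.8, -1.6, 2.1]
width: 21.4
```

```bash
python3 - <<'E'
from h import *
s=imaging.get_image("side")
save(s,"s8.png",(300,150,400,290),4)
E
python3 mv.py
```

```text
t 14.32 pos [ 434.8 -347.1  168.6] rpy [ 1.7994e+02 -3.0000e-02 -2.3300e+00] F [ 0.9  -2.62  2.41] w 21.1 q [ 0.15  0.7   0.78  1.86 -0.65  0.85 -0.36]
```

View pics/s8.png

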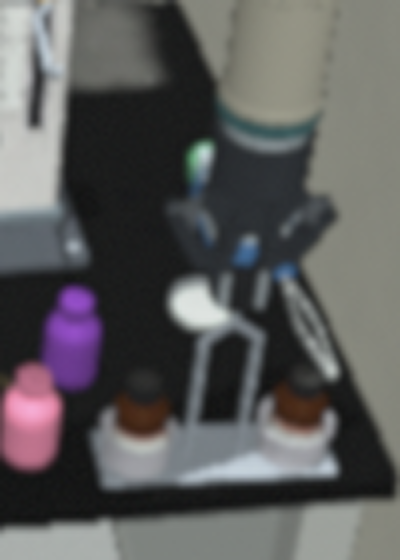

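Request:
drive_tool:
  deltas: "0 0 -0.002 0 0.01; 0 0 -0.006 0 0.01; 0 0 -0.012 0 0.01; 0 0 -0.018 0 0.01; 0 0 -0.02 0 0.01; 0 0 -0.02 0 0.01"

```text
clock: 15.08
eef_pos: [434.8, -346.4, 188.5]
tool_rot: [3.142, -0.0, -0.04]
force: [-0.1, -0.2, -4.7]
width: 21.0
```

```bash
python3 mv.py
```

```text
t 15.07 pos [ 434.8 -346.4  188.5] rpy [ 1.80e+02 -1.00e-02 -2.31e+00] F [-0.07 -0.2  -4.71] w 21.0 q [ 0.13  0.68  0.8   1.84 -0.62  0.89 -0.38]
```

Gripped, with the measured load at about 4.7 N, so the balance should be near 0.053 m. Lift high enough to clear the hook tip.

Request:
drive_tool:
  deltas: "0 0 -0.005 0 0.01; 0 0 -0.015 0 0.01; 0 0 -0.03 0 0.01; 0 0 -0.047 0 0.01; 0 0 -0.064 0 0.01; 0 0 -0.081 0 0.01; 0 0 -0.098 0 0.01; 0 0 -0.114 0 0.01; 0 0 -0.127 0 0.01; 0 0 -0.136 0 0.01; 0 0 -0.14 0 0.01; 0 0 -0.14 0 0.01"

```text
clock: 16.58
eef_pos: [434.7, -346.4, 328.2]
tool_rot: [-3.141, 0.0, -0.04]
force: [-0.1, 0.2, -4.4]
width: 21.3
```

```bash
python3 mv.py 545,-229,329,0 
```

```text
t 16.57 pos [ 434.7 -346.4  328.2] rpy [-1.7999e+02  1.0000e-02 -2.3100e+00] F [-0.07  0.17 -4.44] w 21.3 q [ 0.05  0.53  0.93  1.66 -0.46  1.18 -0.52]
545,-229,329,0 -> [ 0.1055 -0.1218 -0.0008] turn -2.3
```

Request:
drive_tool:
  deltas: "0.003 -0.004 -0.001 0 0.01; 0.01 -0.012 -0.001 0 0.01; 0.021 -0.024 -0.001 -0.5 0.01; 0.034 -0.039 -0.001 -1 0.01; 0.048 -0.055 -0.001 -1.5 0.01; 0.062 -0.072 -0.001 -2 0.01; 0.076 -0.088 -0.001 -2.3 0.01; 0.088 -0.102 -0.001 -2.3 0.01; 0.097 -0.112 -0.001 -2.3 0.01; 0.103 -0.119 -0.001 -2.3 0.01; 0.1055 -0.122 -0.001 -2.3 0.01; 0.1055 -0.122 -0.001 -2.3 0.01"

```text
clock: 18.08
eef_pos: [544.8, -229.1, 329.3]
tool_rot: [3.141, 0.0, -0.001]
force: [-0.3, -0.5, -4.9]
width: 21.4
```

```bash
python3 mv.py 640,-229,329,0; python3 - <<'E'
from h import *
s=imaging.get_image("side");t=imaging.get_image("top")
np.save("s9.npy",s,allow_pickle=True);np.save("t9.npy",t,allow_pickle=True)
save(s,"s9.png",(230,90,380,270),4); save(t,"t9.png",(270,120,420,250),4)
E
```

```text
t 18.07 pos [ 544.8 -229.1  329.3] rpy [ 1.7999e+02  2.0000e-02 -4.0000e-02] F [-0.3  -0.54 -4.94] w 21.4 q [-0.18  0.59  0.92  1.57 -0.49  1.23 -0.75]
640,-229,329,0 -> [ 0.0952 -0.0002  0.0003] turn -0.0
```

View pics/s9.png

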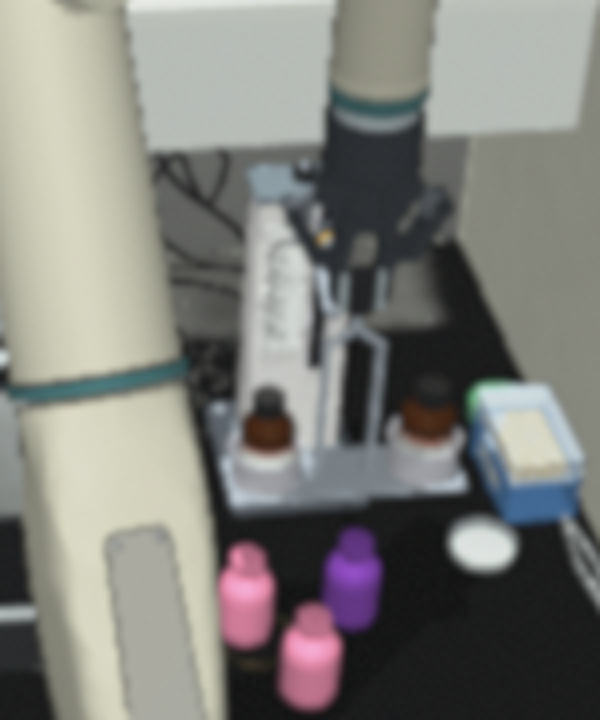

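View pics/t9.png

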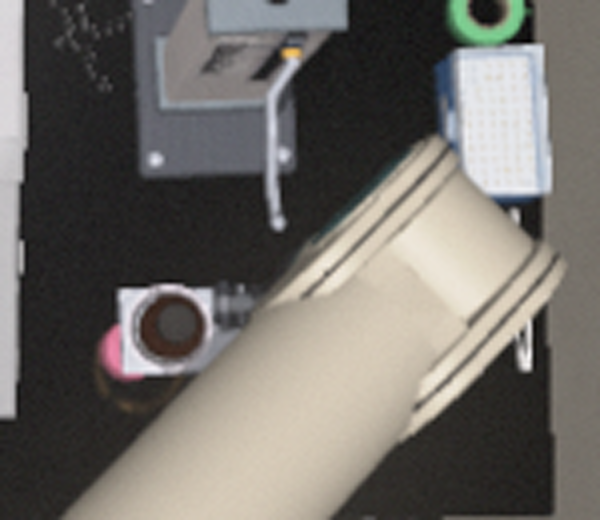

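```bash
python3 - <<'E'
from h import *
np.set_printoptions(precision=1,suppress=True,linewidth=150)
p=np.load("s9.npy",allow_pickle=True).item(); W=cloud(p)
print("peakwire pred",(proj(p,[544.4,-229.1,310.7])-[230,90])*4,"tip pred",(proj(p,[608,-229,282])-[230,90])*4)
for yy in(-22,22):
  for zz in(8,130): print(yy,zz,(proj(p,[544.4,-229.1+yy,160.7+zz])-[230,90])*4)
x,y,z=W[...,0],W[...,1],W[...,2]
for z0 in range(180,300,15):
    a=(x>515)&(x<575)&(y>-262)&(y<-196)&(z>z0)&(z<z0+15); q=W[a]
    L=q[q[:,1]>-229];R=q[q[:,1]<=-229]
    print(z0,len(L),np.median(L,0) if len(L) else 0,len(R),np.median(R,0) if len(R) else 0)
E
```

```text
peakwire pred [354.9 325.5] tip pred [336.2 310.1]
-22 8 [367.7 463.6]
-22 130 [380.2 344.4]
22 8 [315.7 467.1]
22 130 [325.7 347.9]
180 8 [ 541.5 -205.7  185.4] 7 [ 541.2 -249.8  190.8]
195 8 [ 541.4 -206.7  204.9] 6 [ 543.5 -250.8  200.8]
210 8 [ 542.9 -206.8  219.5] 9 [ 539.7 -250.2  214.5]
225 7 [ 541.2 -206.   231. ] 8 [ 540.3 -251.2  232.2]
240 7 [ 542.5 -205.6  243.4] 9 [ 538.8 -248.6  248.1]
255 9 [ 539.3 -206.6  262.7] 8 [ 541.  -251.1  260.4]
270 9 [ 538.4 -205.6  276.3] 9 [ 541.  -249.5  279.5]
285 12 [ 542.7 -208.6  295.8] 10 [ 542.4 -249.1  293.3]
```

The side cloud puts the uprights at y -206 and -250 (middle -228) and x 544, matching the hand-based prediction. Now forward over the hook tip.

Request:
drive_tool:
  deltas: "0.002 0 0 0 0.01; 0.007 0 0 0 0.01; 0.015 0 0 0 0.01; 0.025 0 0 0 0.01; 0.037 0 0 0 0.01; 0.049 0 0 0 0.01; 0.061 0 0 0 0.01; 0.072 0 0 0 0.01; 0.082 0 0 0 0.01; 0.09 0 0 0 0.01; 0.094 0 0 0 0.01; 0.0955 0 0 0 0.01"

```text
clock: 19.68
eef_pos: [640.5, -228.9, 329.2]
tool_rot: [-3.142, 0.0, -0.0]
force: [-0.5, -0.0, -4.7]
width: 20.9
```

```bash
python3 mv.py 640.4,-229,329,0; python3 - <<'E'
from h import *
s=imaging.get_image("side");t=imaging.get_image("top")
np.save("s10.npy",s,allow_pickle=True);np.save("t10.npy",t,allow_pickle=True)
save(s,"s10.png",(270,90,370,220),5); save(t,"t10.png",(270,100,420,220),4)
E
```

```text
t 19.68 pos [ 640.5 -228.9  329.2] rpy [-1.8e+02  2.0e-02 -2.0e-02] F [-0.52 -0.05 -4.74] w 20.9 q [-0.12  0.73  0.87  1.3  -0.55  1.36 -0.84]
640.4,-229,329,0 -> [-0.0001  0.0001  0.0002] turn -0.0
```

View pics/s10.png

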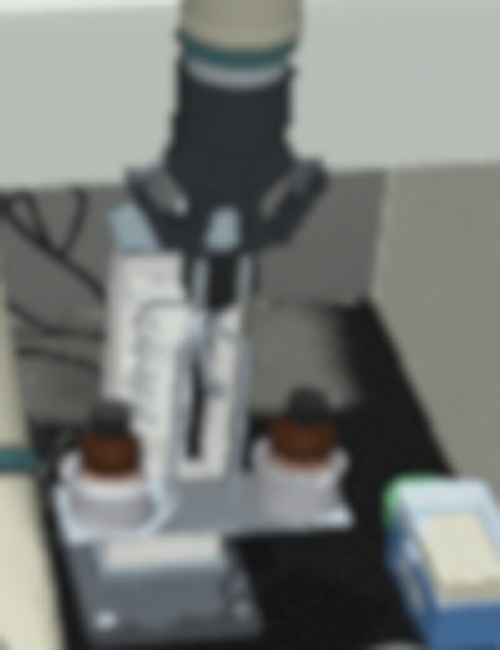

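View pics/t10.png

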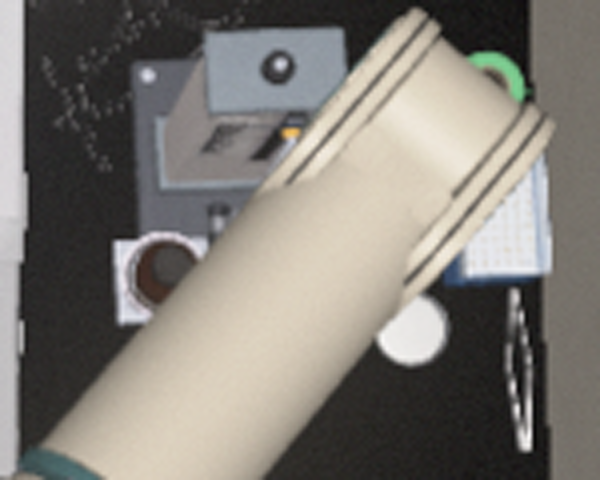

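The hook bar shows inside the bow window at side crop (213,385), and the carrier is level. I'll sample the load before contact.

```bash
cat > fs.py <<'E'
import sys
from h import *
F=[];P=[]
for i in range(int(sys.argv[1])):
    imaging.get_image("side"); s=ctrl.read_state(); F.append(s["force"]);P.append(s["eef_pos"])
F=np.array(F);print("t",round(s["clock"],2),"F",F.mean(0).round(3),"sd",F.std(0).round(2),"pos",np.mean(P,0).round(2)); print(F[:,2].round(2))
E
python3 fs.py 14
```

```text
t 20.48 F [-0.119 -0.008 -4.297] sd [0.37 0.45 0.42] pos [ 640.4  -228.88  329.35]
[-3.81 -3.79 -3.68 -3.85 -4.65 -3.67 -4.5  -4.95 -4.45 -4.42 -4.67 -4.47
 -4.71 -4.54]
```

Request:
drive_tool:
  deltas: "0 0 0.002 0 0.01; 0 0 0.006 0 0.01; 0 0 0.011 0 0.01; 0 0 0.016 0 0.01; 0 0 0.021 0 0.01; 0 0 0.026 0 0.01; 0 0 0.03 0 0.01; 0 0 0.032 0 0.01; 0 0 0.033 0 0.01; 0 0 0.034 0 0.01; 0 0 0.035 0 0.01; 0 0 0.0355 0 0.01"

```text
clock: 21.98
eef_pos: [640.5, -228.8, 293.7]
tool_rot: [-3.142, 0.0, -0.0]
force: [0.0, 0.4, -4.0]
width: 21.2
```

```bash
python3 fs.py 6; python3 - <<'E'
from h import *
s=imaging.get_image("side");t=imaging.get_image("top")
np.save("s11.npy",s,allow_pickle=True)
save(s,"s11.png",(285,120,345,220),6)
E
```

```text
t 22.27 F [-0.049  0.374 -4.506] sd [0.55 0.67 0.27] pos [ 640.53 -228.86  293.79]
[-4.79 -4.81 -4.21 -4.25 -4.27 -4.71]
```

View pics/s11.png

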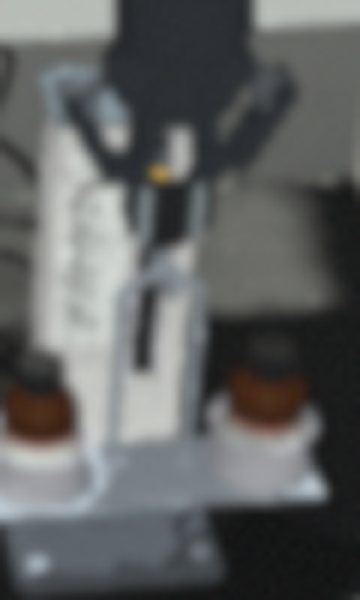

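The bow peak at crop (162,270) now covers the hook bar, and the bar is still inside the window. Easing down slowly.

Request:
drive_tool:
  deltas: "0 0 0.0006 0 0.01; 0 0 0.0014 0 0.01; 0 0 0.0022 0 0.01; 0 0 0.003 0 0.01; 0 0 0.0038 0 0.01; 0 0 0.0046 0 0.01; 0 0 0.0054 0 0.01; 0 0 0.0062 0 0.01; 0 0 0.007 0 0.01; 0 0 0.0078 0 0.01; 0 0 0.0086 0 0.01; 0 0 0.0094 0 0.01"

```text
clock: 23.88
eef_pos: [640.5, -228.9, 284.4]
tool_rot: [3.142, 0.0, -0.0]
force: [0.7, 0.6, -3.2]
width: 21.3
```

```bash
python3 fs.py 4
```

```text
t 24.07 F [ 0.177 -0.1   -4.291] sd [0.34 0.26 0.72] pos [ 640.54 -228.87  284.33]
[-4.34 -3.11 -4.82 -4.9 ]
```

Request:
drive_tool:
  deltas: "0 0 0.0008 0 0.01; 0 0 0.0016 0 0.01; 0 0 0.0024 0 0.01; 0 0 0.0032 0 0.01; 0 0 0.004 0 0.01; 0 0 0.0048 0 0.01; 0 0 0.0056 0 0.01; 0 0 0.0064 0 0.01; 0 0 0.0072 0 0.01; 0 0 0.008 0 0.01; 0 0 0.0088 0 0.01; 0 0 0.0096 0 0.01"

```text
clock: 25.58
eef_pos: [640.5, -228.9, 274.8]
tool_rot: [3.142, -0.0, -0.0]
force: [-0.5, -0.5, -2.8]
width: 21.3
```

```bash
python3 fs.py 8;  python3 - <<'E'
from h import *
s=imaging.get_image("side");t=imaging.get_image("top")
np.save("s12.npy",s,allow_pickle=True)
save(s,"s12.png",(285,120,345,220),6)
E
```

```text
t 25.98 F [ 0.279 -0.321 -3.026] sd [0.34 0.52 0.26] pos [ 640.54 -228.89  274.78]
[-3.18 -3.13 -3.15 -3.07 -2.54 -2.67 -3.08 -3.38]
```

View pics/s12.png

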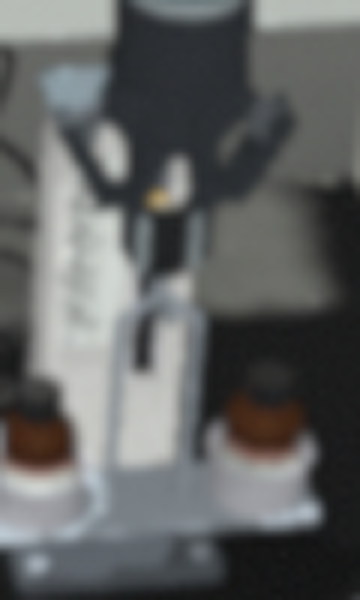

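Request:
drive_tool:
  deltas: "0 0 0.0007 0 0.01; 0 0 0.0016 0 0.01; 0 0 0.0026 0 0.01; 0 0 0.0037 0 0.01; 0 0 0.0048 0 0.01; 0 0 0.0059 0 0.01; 0 0 0.007 0 0.01; 0 0 0.0081 0 0.01; 0 0 0.0092 0 0.01; 0 0 0.0103 0 0.01; 0 0 0.0114 0 0.01; 0 0 0.0125 0 0.01"

```text
clock: 27.58
eef_pos: [640.5, -228.9, 262.3]
tool_rot: [3.142, -0.0, -0.0]
force: [1.4, -0.0, -3.0]
width: 21.3
```

Request:
drive_tool:
  deltas: "0 0 0.0011 0 0.01; 0 0 0.0022 0 0.01; 0 0 0.0033 0 0.01; 0 0 0.0044 0 0.01; 0 0 0.0055 0 0.01; 0 0 0.0066 0 0.01; 0 0 0.0077 0 0.01; 0 0 0.0088 0 0.01; 0 0 0.0099 0 0.01; 0 0 0.011 0 0.01; 0 0 0.0117 0 0.01; 0 0 0.012 0 0.01"

```text
clock: 29.08
eef_pos: [640.5, -228.9, 250.3]
tool_rot: [3.142, -0.0, -0.0]
force: [-0.1, -0.5, -0.9]
width: 21.2
```

```bash
python3 fs.py 16
```

```text
t 29.88 F [ 0.332 -0.591 -0.78 ] sd [0.46 0.66 0.51] pos [ 640.54 -228.89  250.31]
[-0.91 -0.74 -1.63 -1.22 -0.49 -0.81 -1.88 -1.04 -0.55 -0.82 -0.44 -0.26
 -0.32 -1.2   0.08 -0.24]
```

Request:
drive_tool:
  deltas: "0 0 0.0008 0 0.01; 0 0 0.0016 0 0.01; 0 0 0.0026 0 0.01; 0 0 0.0036 0 0.01; 0 0 0.0046 0 0.01; 0 0 0.0056 0 0.01; 0 0 0.0066 0 0.01; 0 0 0.0076 0 0.01; 0 0 0.0085 0 0.01; 0 0 0.009 0 0.01; 0 0 0.0095 0 0.01; 0 0 0.0095 0 0.01"

```text
clock: 31.38
eef_pos: [640.5, -228.9, 240.8]
tool_rot: [3.142, -0.0, -0.0]
force: [0.7, -1.5, -0.1]
width: 21.2
```

```bash
python3 fs.py 50
```

```text
t 33.88 F [ 0.508 -0.663 -0.105] sd [0.48 0.44 0.53] pos [ 640.53 -228.87  240.79]
[ 0.23 -0.32 -0.3  -0.12 -0.05  0.17 -0.59  0.07 -0.01  0.58 -0.46 -0.83
 -0.42  0.42  0.01 -0.77 -0.92  0.76 -0.24  0.13 -0.13 -0.66  1.09 -0.48
 -0.04  0.44 -0.49 -0.53 -0.32  0.08 -0.11  0.73  0.25  0.81  0.09 -0.22
 -0.16 -0.75 -0.82 -1.07  0.15 -0.67  0.37 -1.28 -0.34  0.91  0.   -0.41
  0.5   0.44]
```

The net vertical force is almost zero (-0.10 ± 0.08 N). Small side forces (x +0.5, y -0.66) show the seat is slightly toward +x/-y, so I'll shift the hand gently to relieve them.

Request:
drive_tool:
  deltas: "0.0003 0.0002 0.0002 0 0.01; 0.0006 0.0004 0.0004 0 0.01; 0.0009 0.0006 0.0006 0 0.01; 0.0012 0.0008 0.0008 0 0.01; 0.0015 0.001 0.001 0 0.01; 0.0015 0.001 0.001 0 0.01"

```text
clock: 34.62
eef_pos: [641.3, -229.5, 239.4]
tool_rot: [-3.141, 0.002, -0.001]
force: [-3.3, 1.0, -0.3]
width: 21.0
```

```bash
python3 fs.py 40
```

```text
t 36.62 F [-4.814e+00  1.415e+00  2.000e-03] sd [0.67 0.48 0.44] pos [ 641.43 -229.59  239.56]
[-0.6  -0.4  -0.11  0.34  0.04 -0.5  -0.52  0.46  0.84 -0.03 -0.03  0.61
  0.11  0.35 -0.13  0.36  0.06  0.17  0.07  0.5  -0.1   0.19 -0.42 -0.02
  0.45  0.29 -1.11  0.53  1.01 -0.05  0.05 -0.57 -0.15 -0.28  0.06 -0.98
  0.02  0.18 -0.31 -0.27]
```

The contact sticks by friction, so the side forces are just elastic. The force-free hand position interpolates to about x 640.6, y -229.1, and I'm returning there.

Request:
drive_tool:
  deltas: "-0.0003 -0.0002 0 0 0.01; -0.0006 -0.0004 0 0 0.01; -0.0009 -0.0006 0 0 0.01; -0.0012 -0.0007 0 0 0.01; -0.0014 -0.0007 0 0 0.01; -0.0014 -0.0007 0 0 0.01"

```text
clock: 37.38
eef_pos: [641.1, -229.5, 240.0]
tool_rot: [3.141, -0.001, -0.0]
force: [-1.7, 0.1, -0.6]
width: 21.5
```

```bash
python3 fs.py 40;  python3 - <<'E'
from h import *
s=imaging.get_image("side");t=imaging.get_image("top")
np.save("s13.npy",s,allow_pickle=True)
save(s,"s13.png",(285,120,345,220),6)
E
```

```text
t 39.38 F [ 1.049 -2.193 -0.036] sd [1.55 0.88 0.37] pos [ 640.99 -229.39  239.95]
[-0.09 -0.27 -0.35 -0.13  0.04 -0.36 -0.1   0.34  0.03  0.28 -0.19  0.16
 -0.81 -0.06  0.52 -0.17 -0.25  0.93 -0.17 -0.49  0.28  0.4   0.55 -0.38
 -0.58 -0.52  0.62  0.4  -0.54  0.14 -0.23 -0.2   0.1  -0.01 -0.08 -0.37
 -0.14 -0.16 -0.06  0.51]
```

View pics/s13.png

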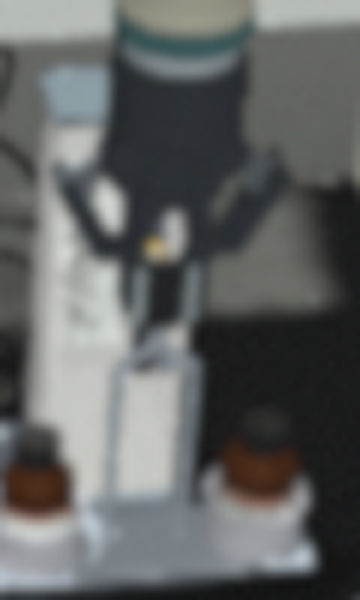

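```bash
python3 - <<'E'
from h import *
F=[]
for i in range(20):
    imaging.get_image("side"); s=ctrl.read_state(); F.append(np.r_[s["force"],s["eef_pos"],s["torque"]])
F=np.array(F); np.set_printoptions(precision=2,suppress=True,linewidth=160); print(s["clock"]); print(F[::4]); print(F.mean(0)); print(np.degrees(s["tool_rot"]))
p=np.load("s13.npy",allow_pickle=True).item(); W=cloud(p); x,y,z=W[...,0],W[...,1],W[...,2]
for z0 in range(85,220,15):
    a=(x>605)&(x<675)&(y>-265)&(y<-195)&(z>z0)&(z<z0+15); q=W[a]
    L=q[q[:,1]>-229];R=q[q[:,1]<=-229]
    print(z0,len(L),np.median(L,0) if len(L) else 0,len(R),np.median(R,0) if len(R) else 0)
E
```

```text
40.475
[[   3.1    -3.77   -0.04  640.86 -229.32  239.9    -0.92   -0.86    0.01]
 [   2.26   -4.03   -1.88  640.85 -229.33  239.89   -0.93   -0.88    0.03]
 [   3.25   -3.73   -0.32  640.83 -229.34  239.89   -0.91   -0.85    0.03]
 [   3.24   -4.29   -0.59  640.81 -229.33  239.9    -0.89   -0.91    0.01]
 [   2.92   -3.41    0.4   640.87 -229.32  239.9    -0.91   -0.92   -0.01]]
[   3.38   -3.36   -0.29  640.84 -229.32  239.88   -0.89   -0.89    0.01]
[179.98  -0.03  -0.01]
85 6 [ 639.09 -205.97   96.66] 10 [ 635.74 -250.8    89.57]
100 6 [ 639.16 -206.46  108.49] 5 [ 635.31 -250.59  106.83]
115 7 [ 637.94 -206.59  122.22] 8 [ 635.   -251.76  121.58]
130 5 [ 636.35 -208.57  134.39] 6 [ 635.41 -249.23  138.89]
145 9 [ 638.19 -205.97  150.77] 8 [ 640.42 -250.5   153.78]
160 5 [ 638.5  -205.55  168.02] 7 [ 636.45 -250.38  167.87]
175 9 [ 638.82 -206.34  183.72] 6 [ 636.74 -250.68  182.42]
190 5 [ 639.64 -209.88  197.85] 8 [ 637.2  -249.91  197.06]
205 14 [ 637.42 -213.89  212.99] 12 [ 639.47 -243.25  214.18]
```

Request:
drive_tool:
  deltas: "0.0002 0.0002 0 0 0.01; 0.0004 0.0003 0 0 0.01; 0.0006 0.0005 0 0 0.01; 0.0006 0.0005 0 0 0.01"

```text
clock: 40.98
eef_pos: [640.9, -229.4, 239.6]
tool_rot: [-3.141, 0.001, -0.0]
force: [2.1, -2.3, 0.1]
width: 21.4
```

```bash
python3 fs.py 30; python3 mv.py
```

```text
t 42.48 F [ 0.883 -1.338  0.013] sd [0.75 0.73 0.55] pos [ 641.02 -229.44  239.67]
[ 0.99 -0.96 -0.13  0.37 -0.02 -0.71  0.17 -0.54  0.18  0.1  -0.59  0.02
 -0.51 -0.04 -0.39  0.13  0.83  0.96  0.12 -0.26 -0.3   0.48 -0.38  0.08
 -0.46  0.61 -1.   -0.05  0.58  1.12]
t 42.48 pos [ 641.1 -229.5  239.7] rpy [-1.7998e+02  3.0000e-02 -2.0000e-02] F [ 0.2  -0.38  1.12] w 21.4 q [-0.11  0.8   0.83  1.42 -0.61  1.18 -0.78]
```

Side forces are relaxing to about 0 and the vertical is 0.01 ± 0.1 N, so the spring carries all of the load. Releasing.

Request:
drive_tool:
  deltas: "0 0 0 0 0.024; 0 0 0 0 0.03; 0 0 0 0 0.04; 0 0 0 0 0.05; 0 0 0 0 0.06; 0 0 0 0 0.06; 0 0 0 0 0.06; 0 0 0 0 0.06"

```text
clock: 43.48
eef_pos: [641.2, -229.7, 239.8]
tool_rot: [-3.142, 0.0, -0.0]
force: [0.5, -0.4, 0.3]
width: 59.9
```

```bash
python3 mv.py; python3 - <<'E'
from h import *
s=imaging.get_image("side")
np.save("s14.npy",s,allow_pickle=True)
save(s,"s14.png",(285,120,345,220),6)
E
```

```text
t 43.48 pos [ 641.2 -229.7  239.8] rpy [-1.8e+02  0.0e+00 -2.0e-02] F [ 0.52 -0.37  0.25] w 59.9 q [-0.11  0.8   0.83  1.42 -0.61  1.18 -0.78]
```

View pics/s14.png

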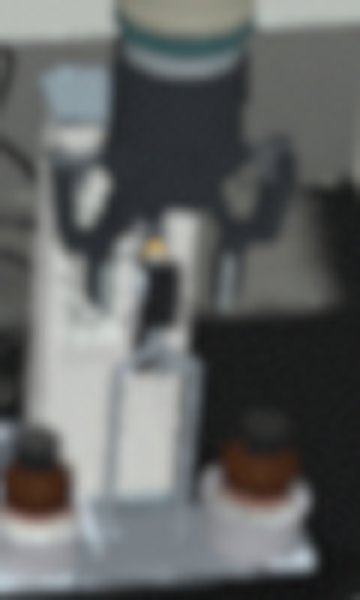

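The carrier hangs at the same place with its peak at crop (155,350), and the fingers are clear of the block. Withdrawing straight up.

Request:
drive_tool:
  deltas: "0 0 -0.006 0 0.06; 0 0 -0.018 0 0.06; 0 0 -0.032 0 0.06; 0 0 -0.048 0 0.06; 0 0 -0.064 0 0.06; 0 0 -0.08 0 0.06; 0 0 -0.095 0 0.06; 0 0 -0.105 0 0.06; 0 0 -0.11 0 0.06; 0 0 -0.11 0 0.06"

```text
clock: 44.78
eef_pos: [641.2, -229.7, 349.8]
tool_rot: [-3.142, -0.0, -0.0]
force: [-0.7, -0.4, -0.1]
width: 60.1
```

```bash
python3 mv.py; python3 - <<'E'
from h import *
np.set_printoptions(precision=1,suppress=True)
A=[]
for i in range(12):
    s=imaging.get_image("side"); W=cloud(s); c=s["color"].astype(int)
    x,y,z=W[...,0],W[...,1],W[...,2]
    a=(x>600)&(x<680)&(abs(y+228)<16)&(z>225)&(z<265)&(c.max(-1)<70); A.append([z[a].max() if a.any() else 0,z[a].mean() if a.any() else 0,y[a].mean() if a.any() else 0])
print(np.array(A)); t=imaging.get_image("top")
save(s,"s15.png",(260,90,360,220),5);save(t,"t15.png",scale=1.5)
for y0 in((-205,-150),(-310,-255)):
    a=(x>600)&(x<690)&(y>y0[0])&(y<y0[1])&(z>140)&(z<175); print("cap",W[a].mean(0),W[a][:,2].max())
E
```

```text
t 44.77 pos [ 641.2 -229.7  349.8] rpy [-1.8e+02 -0.0e+00 -2.0e-02] F [-0.71 -0.36 -0.14] w 60.1 q [-0.11  0.72  0.88  1.26 -0.54  1.4  -0.85]
[[ 264.   252.1 -225.3]
 [ 263.8  251.2 -225.7]
 [ 264.9  252.3 -225.6]
 [ 265.   252.4 -225.6]
 [ 264.6  252.4 -225.6]
 [ 264.5  252.9 -225.9]
 [ 264.5  252.  -225.8]
 [ 264.   251.5 -225.7]
 [ 264.6  252.  -225.9]
 [ 264.7  251.1 -225.4]
 [ 264.3  252.3 -225.4]
 [ 264.4  252.5 -225.7]]
cap [ 633.8 -165.1  155.5] 167.79729886906807
cap [ 634.9 -294.   154.1] 165.58410501403273
```

View pics/s15.png

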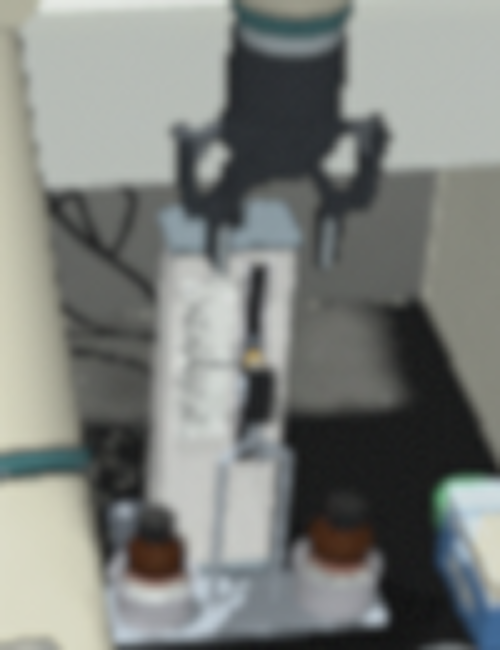

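View pics/t15.png

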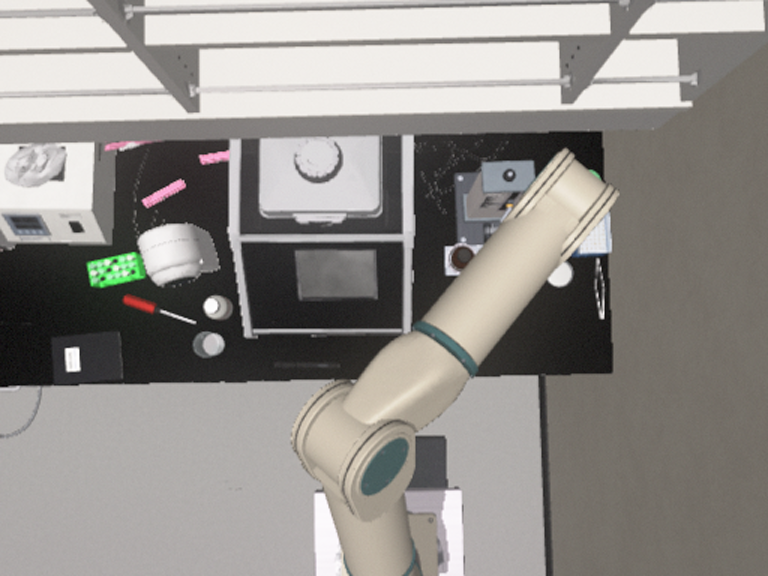

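The carrier hangs still, with repeat readings steady within noise. The two caps are level within about 2 mm, the hand is clear, and the bystanders are where they were. Handing in.

```bash
python3 -c "
from cell import ctrl
print(ctrl.finish_job())"
```

```text
the job is handed in; nothing more can be done
None
```

The loose brown bottle now stands in the empty cup, and the carrier hangs free on the scale hook with both bottles in it. I handed the job in at about 45 s, and it gave no verdict.

- **Lowering:** I eased the load onto the spring at about 6 to 9 mm/s, with pauses to read the force. The moving time was about 6 to 7 s, but with the pauses the whole lowering took about 15 s or more. I let go when the averaged vertical hand force was 0.01 ± 0.1 N. The load is roughly 4.3 N, which puts the pointer near 0.049 m.
- **Last checks:** After release the carrier stayed put: 12 readings of its grip block's height and sideways position agreed within noise. The two caps are level within about 2 mm, and the hand is clear above. The beaker, white bottle and petri dish look unmoved. I did not check the marker separately.
- **Not as expected:**
  - While the carrier hung on the hook, a small sideways correction of mine stuck by friction and built up 3 to 5 N of side force. I eased that to near zero before letting go.
  - The gripper read 42.5 mm on the 47 mm bottle, which I put down to soft pads.
  - I had no direct reading of pointer travel or speed. I judged both from hand position, force and the pictures.

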